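Idle the pump and open the filter housing

TASK

The filter is due for a change. First turn the pump's speed dial back to the red idle mark, then twist the black bayonet cover of the slanted filter housing a quarter turn anticlockwise to free it and lift it off. Set the cover down gently, grip bar up, in the red tray, and leave the bottles and the film roll where they stand.

Things in the scene. Friction and masses are not known exactly. Their poses are not given: they have to be found in the camera images.
- dial (a joint): pump speed dial, rad: 0 with its white pointer on the red idle mark, positive clockwise of it (seen from above); stops at -0.6 and 3.7. It starts clockwise of the mark: turn it anticlockwise. Light friction (0.05 N m), stays where left. Black scale ticks every 20 degrees.
- dial_grip (a point): on the dial's vertical axis, in its black bar grip, 112 mm above the bench. The bar is 12 mm thick, 42 mm long, from 18 mm below to 11 mm above this point; the pump's flat top is 27 mm below. Turns with the dial: z up, x along the bar, white-lined pointer end at -x. Pinch the bar across y.
- pump: white pump box, 110 x 120 x 85 mm, fixed; origin under its centre, front (red mark side) at -x. Pump and filter stand are on opposite sides of the fixed grey drawer cabinet (210 mm tall, world x 0.30 to 0.59 m with its open top drawer, y -0.20 to 0.10 m); either may be on the left.
- filter_stand: stand of the filter housing, fixed to the bench: steel base plate 145 x 100 x 12 mm. Origin on the bench, straight below the centre of the cover's seat. Its front is -x.
- filter_housing: fixed blue filter housing leaning 30 degrees to its front. Origin at the centre of the cover's seat (top of the 99 mm aluminium flange), 135 mm above the bench; z is its axis, up and to the front, y is level. Two hooks (radius 42 to 56 mm, top 15.5 mm above the seat) hold the cover's ears down. Red dots: ears locked; green dots: ears free.
- filter_cover: loose black bayonet cover, 0.10 to 0.21 kg, flange 77 mm wide and 12 mm thick, two ears along +y and -y out to radius 47.5 mm. Origin on its axis at the flange's underside: on the housing's origin when seated; z away from the housing. Locked, its axes are parallel to the housing's. Below the origin a spigot, 57 mm wide, 10 mm long; it stands upright on that.
- red_tray: loose red tray, 130 (x) x 190 (y) x 31 mm high, 0.4 kg; walls 3 mm, floor 3 mm thick. Origin under its centre, z up.
- bottle_buffer: bystander: white bottle with a blue cap, 64 mm wide, 135 mm tall; origin under its centre
- bottle_small: bystander: small brown bottle with a white cap, 40 mm wide, 75 mm tall; origin under its centre
- parafilm_roll: bystander: white roll of sealing film standing on end, 55 mm wide, 51 mm tall; origin under its centre
- cover_grip (a point): in the cover's grip bar, on its axis, 37 mm above the cover's origin; same axes as the cover. The bar lies along y: 14 mm thick (x), 52 mm long, from 25 mm below to 12 mm above this point. Pinch it across x, fingertips no lower than 20 mm below this point, to pass over the hooks.
- cover_seat (a point): same point and axes as the housing. The cover turns anticlockwise seen from its grip side (right-handed about +z): off the hooks from 65 degrees past locked, end stop at about 92 degrees. Then it lifts straight off along z (slanted): after 15 mm the spigot is out of the bore, after 30 mm it clears everything.
Mind the look-alikes: they are no part of the job. Leave any purple or yellow look-alike of the filter_cover alone.

How it is judged:
By the outcome, as a careful person would: the job done as asked, in the order asked, and still so for the second after the job is handed in, with the robot touching nothing.
It also fails if it takes over 69 s, if anything falls off the work surface, if the arm or the gripper's body presses on something with over 40 N, if the wrist force passes 120 N, or if a joint passes its speed limit or range.

ROBOT

A 7-joint arm with a two-finger parallel gripper is mounted at the origin on the work surface; the furniture and walls round the work are solid. World frame = base frame: x ahead of the robot, y to its left, z up, the work surface at z = 0. Lengths are in m, angles in degrees, forces in N, time in s.
With the tool pointing down it reaches from about 0.4 to 0.875 m from the base axis. Payload 4.4 kg.
Tool frame: the origin (TCP) lies at the very end of the fingers, on their centre line; the grasp point (between the pads) lies env.grasp_offset behind it (env.grasp_offset is the distance from the TCP to the grasp point, in m); z points along the fingers, y is the direction in which the jaws open and shut (so a half turn about z gives the same grasp; the last joint's range is limited). The gripper opens to 85 mm and grips with 20 to 120 N. Pads are 22 mm wide; open, the fingers measure 114 mm over their backs; the gripper's body (76 mm by 85 mm) begins 54 mm behind the grasp point. The pads swing forward as they close: fully open they stand 13 mm farther back than shut.
Start: joints at [67.563, 36.005, 2.206, 86.941, -1.547, 57.084, -1.146], TCP at [0.208, -0.616, 0.231] pointing down, gripper open.
Joint ranges: [-175.42, 175.42], [-21.48, 121.26], [-71.46, 75.88], [10.55, 141.38], [-63.04, 243.04], [13.31, 113.54], [-168.57, 168.57]. Speed limits (degrees/s): [147.25, 147.25, 180, 180, 180, 180, 180].

INTERFACE

Orientations are given as [roll, pitch, yaw] about the fixed x, y, z axes, in that order (R = Rz(yaw) Ry(pitch) Rx(roll)).
In Python, from cell import env, solve_ik, sensors, camera, hand_in gives the robot as it stands. Calls block until the motion is done:
- env.reach(position, orientation): joint-space move of the TCP to a pose.
- env.servo_line(position, rate=0.15, rotation=None, f_stop=None): straight line of the TCP; rotation=None keeps the orientation; rate is the mean speed in m/s. With f_stop (N) it stops when the force on the tool has changed by that much, and returns True; else False.
- env.set_joints(angles): joint-space move.
- env.let_go() and env.clamp(): open the fingers fully, or close them until they stop; the grip force is fixed at half the most.
- env.hold(seconds).
- solve_ik(position, orientation): joint angles nearest the present ones, or None.
- sensors.state(): the state.
- camera(name): name is "scene" or "top" or "wrist"; returns a dict with "img" (384x512x3 uint8, red, green, blue), "fx", "fy", "cx", "cy" (pixels), "rvec" (rotation vector, rad) and "tvec" (3), from world to camera coordinates, as OpenCV has them. Camera axes: x right, y down, z forward; pixel columns grow to the right and rows downward; lengths in m; the calibration is good to about 2 mm. A picture is of the moment at which its call begins. There is no depth.
A pose or a line that the arm cannot do raises env.PlanningError and nothing moves.
- hand_in(): hands the job in, once; it reports no verdict.
The state is a dict: "clock": time; "q": joint angles; "qvel": joint speeds; "tau": joint torques, N m; "tool_pos": TCP position; "tcp_rot": TCP orientation; "contact_force": force on the tool from outside, world axes, zero at the start; "wrist_torque": the same for the moment, N m; "finger_gap": finger opening in m.
Only numpy, scipy, OpenCV 4.12 (cv2) and the standard library are available. Lean on these libraries where they do the work, as an engineer would, in place of code of your own. Each camera call takes 0.05 s, during which the arm holds its last target.

## Working session

There is one attempt and no reset: what is moved stays moved. The work goes in short steps, each a Python script; the robot and the scene stay as the last script left them, time stands still between calls to the robot, and variables do not carry over. Pictures are saved under pics/ and viewed, and the job is handed in when it is done.

```bash
ls; mkdir -p pics; python3 - <<'E'
from cell import env, sensors, camera
import cv2,numpy as np
print(sensors.state(), env.grasp_offset)
for n in ["scene","top","wrist"]:
    c=camera(n); cv2.imwrite(f"pics/{n}0.png",cv2.resize(c["img"][:,:,::-1],(800,600),interpolation=cv2.INTER_CUBIC))
    R,_=cv2.Rodrigues(np.array(c["rvec"])); print(n,c["fx"],c["fy"],c["cx"],c["cy"],"cam pos",-R.T@np.array(c["tvec"]).ravel(),"fwd",R[2])
E
```

```text
pics
{'clock': 0.0, 'q': array([67.56271415, 36.05809288,  2.20207711, 86.99543625, -1.5452723 ,
       57.0845257 , -1.14624095]), 'qvel': array([-0.02777955,  0.0689009 ,  0.01642106,  0.03201442,  0.05962831,
       -0.06424239,  0.11334064]), 'tau': array([ 4.04761204e-04, -5.63414204e+01,  1.22636586e+00, -1.93447924e+01,
        1.09062722e-02,  1.03802100e-02, -1.07304425e-05]), 'tool_pos': array([ 0.20787093, -0.61520771,  0.2304014 ]), 'tcp_rot': array([-1.79891642e+02,  2.53655746e-03,  1.86682398e+01]), 'contact_force': array([-4.64435618e-04, -1.26382247e+00,  5.20056061e-01]), 'wrist_torque': array([-0.02668888, -0.02483208, -0.00990132]), 'finger_gap': 0.08529661521428211} 0.0187
scene 421.4700389454218 421.4700389454218 255.62707174856453 193.60380606786632 cam pos [-0.56928371 -1.00310022  0.91259843] fwd [ 0.57634554  0.6529976  -0.49134504]
top 350.2795058894226 350.2795058894226 258.5283851107244 197.6603563458791 cam pos [0.13939734 0.04061187 1.57015728] fwd [ 0.15292515  0.00197637 -0.9882358 ]
wrist 282.09823361856775 282.09823361856775 261.0487992884302 191.0492606085933 cam pos [ 0.28852698 -0.58852728  0.37285803] fwd [-0.3094617  -0.10331243 -0.94528303]
```

View pics/scene0.png

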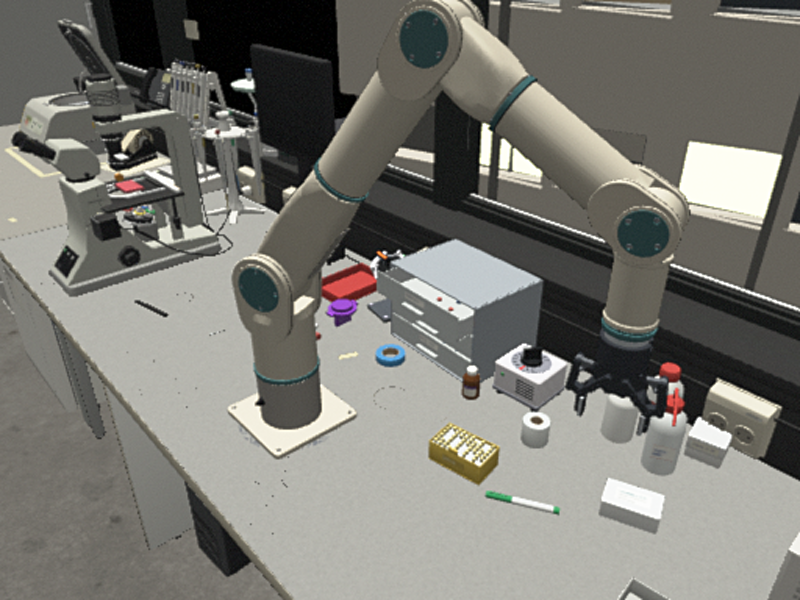

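View pics/top0.png

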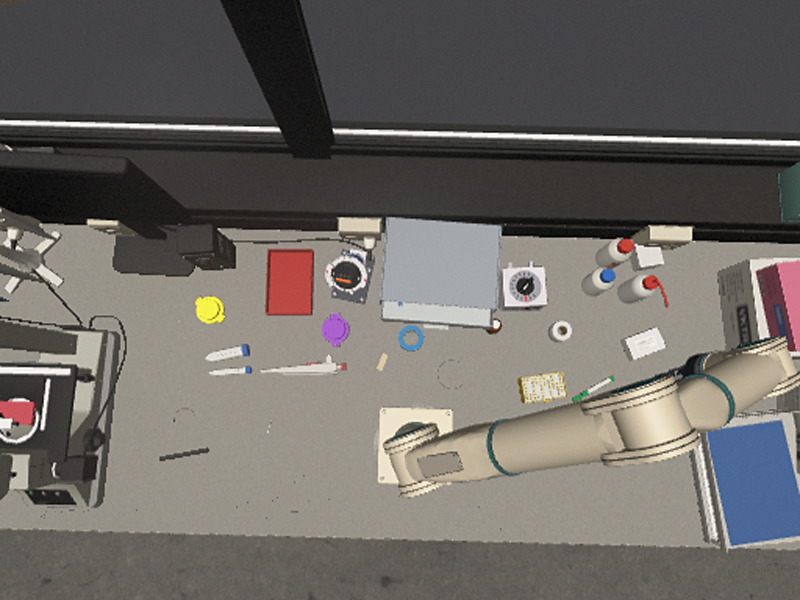

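View pics/wrist0.png

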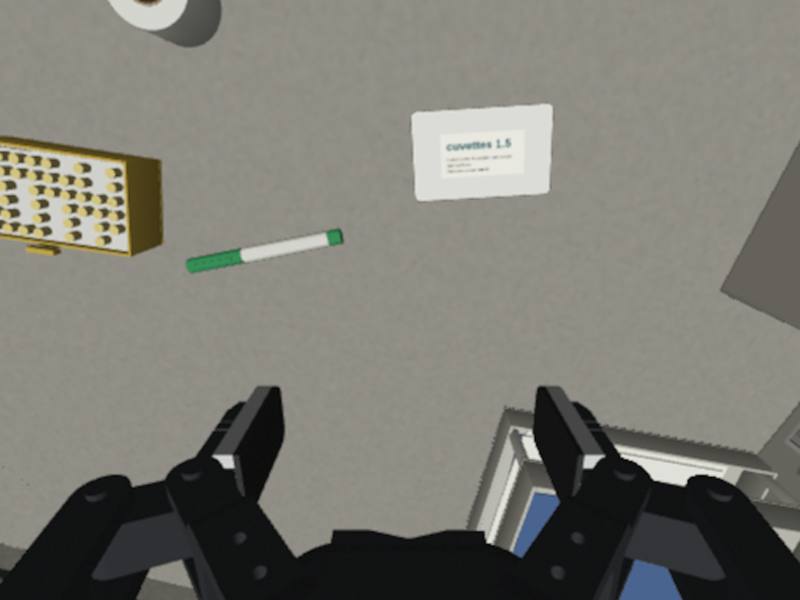

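The pump is at (524,286) and the slanted housing at (348,275). The tray is at (290,282). Cropping in closer.

```bash
cat > h.py <<'E'
from cell import env, solve_ik, sensors, camera, hand_in
import cv2,numpy as np
from scipy.spatial.transform import Rotation as Rot
def cam(n,save=None):
    c=camera(n); c["R"],_=cv2.Rodrigues(np.array(c["rvec"],float)); c["t"]=np.array(c["tvec"],float).ravel(); c["C"]=-c["R"].T@c["t"]
    if save: cv2.imwrite(f"pics/{save}.png",c["img"][:,:,::-1])
    return c
def ray(c,u,v):
    d=c["R"].T@np.array([(u-c["cx"])/c["fx"],(v-c["cy"])/c["fy"],1]); return d/np.linalg.norm(d)
def onz(c,u,v,z):
    d=ray(c,u,v); return c["C"]+d*(z-c["C"][2])/d[2]
def proj(c,p):
    q=c["R"]@np.asarray(p,float)+c["t"]; return np.array([c["fx"]*q[0]/q[2]+c["cx"],c["fy"]*q[1]/q[2]+c["cy"]])
def crop(c,u0,v0,u1,v1,name,k=8):
    im=c["img"][v0:v1,u0:u1,::-1]; cv2.imwrite(f"pics/{name}.png",cv2.resize(im,None,fx=k,fy=k,interpolation=cv2.INTER_CUBIC))
E
python3 - <<'E'
from h import *
c=cam("top")
crop(c,160,145,245,220,"t_left",8)
crop(c,310,150,390,225,"t_right",8)
for n,u,v,z in [("dial",524,286,.112),("filter",348,275,.15),("tray",290,282,.0),("purple",336,329,.03),("yellow",209,309,.03),("bot_buf",607,275,.135),("bot_small",495,325,.075),("paraf",562,329,.051)]:
    print(n,onz(c,u*.64,v*.64,z).round(3))
E
```

```text
dial [ 0.436 -0.281  0.112]
filter [0.446 0.194 0.15 ]
tray [0.453 0.379 0.   ]
purple [0.315 0.234 0.03 ]
yellow [0.363 0.598 0.03 ]
bot_buf [ 0.468 -0.498  0.135]
bot_small [ 0.332 -0.208  0.075]
paraf [ 0.329 -0.399  0.051]
```

```bash
sleep 1
```

```text
(no output)
```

View pics/t_left.png

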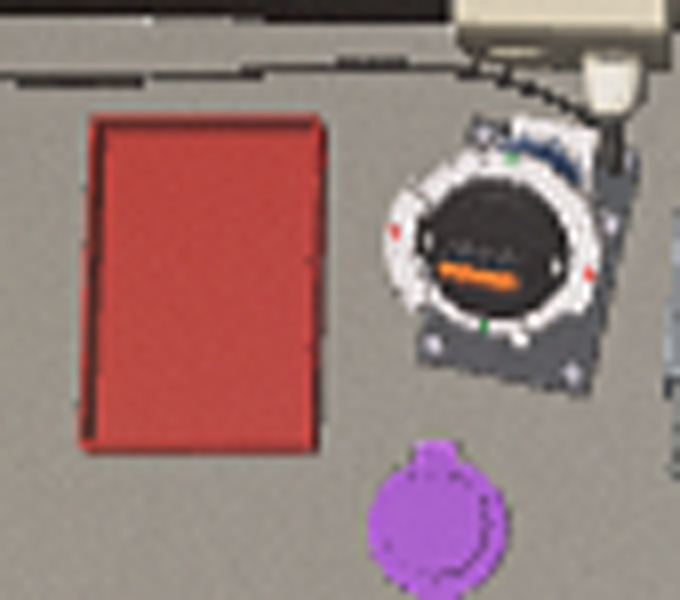

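View pics/t_right.png

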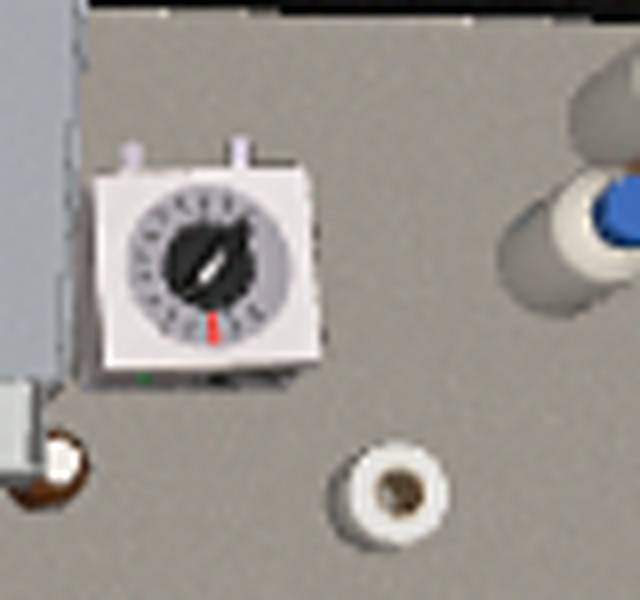

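The cover on the housing is black, with an orange-edged bar at about crop (480,275), and its ears are at the red dots. The purple and yellow covers are the look-alikes. The dial's pointer is ambiguous from the top camera, so I'll look at it with the wrist camera.

```bash
python3 - <<'E'
from h import *
env.reach([0.43,-0.285,0.27],[180,0,0])
c=cam("wrist","w_pump"); s=sensors.state(); print(s["clock"],s["q"].round(1),s["tool_pos"],s["tcp_rot"])
crop(c,0,0,512,384,"w_pump",1.56)
print(c["C"],proj(c,[.436,-.281,.112]))
E
```

```text
1.7333 [ 26.7  22.4   5.4 105.4  -2.5  52.3 -56.9] [ 0.42947482 -0.28636692  0.26992867] [ 1.79962002e+02  1.31106681e-02 -1.18897303e-01]
[ 0.51456163 -0.28623449  0.41237182] [256.03460259 169.46195197]
```

View pics/w_pump.png

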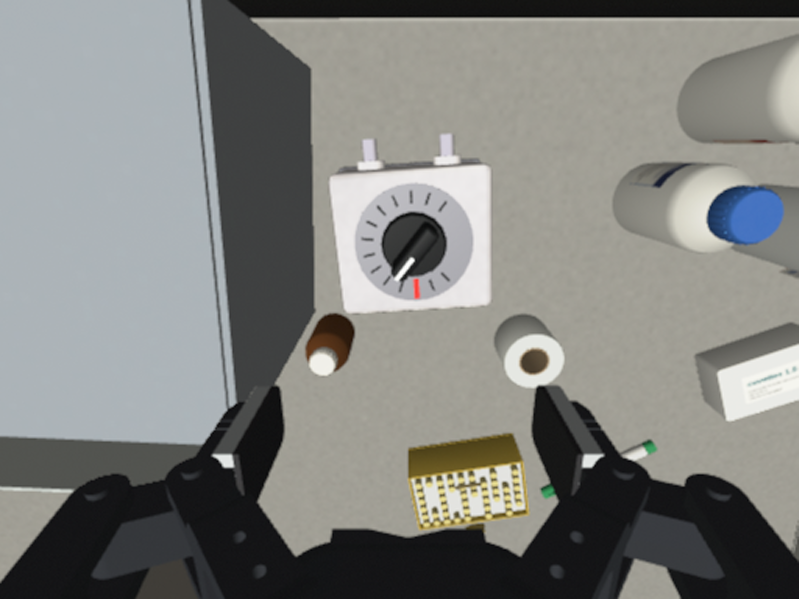

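The dial is at about (415,243). The white line runs to (397,278), and the red mark is at (416,290), so the pointer is about 35–45° clockwise of it. Measuring it now.

```bash
python3 - <<'E'
from h import *
c0=cam("wrist"); im=c0["img"]; k=1.5625
x0,x1,y0,y1=[int(a/k) for a in (330,495,160,315)]
sub=im[y0:y1,x0:x1].astype(int); 
r,g,b=sub[...,0],sub[...,1],sub[...,2]
def pts(m): 
    v,u=np.nonzero(m); return np.c_[u+x0,v+y0].astype(float)
red=pts((r>170)&(g<110)); print("red n",len(red)); rc=red.mean(0); prc=onz(c0,*rc,.086)
dark=((r<75)).astype(np.uint8)
n,l,st,ce=cv2.connectedComponentsWithStats(dark); 
# grey disc
disc=((abs(r-b)<25)&(r>130)&(r<205)).astype(np.uint8)|dark
disc=cv2.morphologyEx(disc,cv2.MORPH_CLOSE,np.ones((5,5)));disc=cv2.morphologyEx(disc,cv2.MORPH_OPEN,np.ones((5,5)))
cn,_=cv2.findContours(disc,cv2.RETR_EXTERNAL,cv2.CHAIN_APPROX_NONE)
for q in cn:
    if cv2.contourArea(q)>800:
        e=cv2.fitEllipse(q); print("disc",e); ctr=np.array(e[0])+[x0,y0]
        P=onz(c0,*ctr,.086); print(P, "diam",e[1][0]/c0["fx"]*(c0["C"][2]-.086))
print("red",prc)
# white line inside the knob (radius<18px)
d=np.hypot(*(pts(np.ones_like(dark))-ctr).T).reshape(dark.shape)
w=pts((r>190)&(d<26)&(abs(r-b)<30)); print("white n",len(w))
W=np.array([onz(c0,*p,.12) for p in w]); m=W.mean(0); u,s,vt=np.linalg.svd(W-m); a=vt[0][:2]; print("white mean",m,"dir",a,"len",np.ptp((W-m)@vt[0]))
if a@(m-P)[:2]<0:a=-a
rd=(prc-P)[:2]; A=lambda v:np.degrees(np.arctan2(v[1],v[0]))
print("ang line",A(a),"ang mean-ctr",A((m-P)[:2]),"red",A(rd),"perp offset of axis from line",np.cross(a,(P-m)[:2]))
crop(c0,x0,y0,x1,y1,"w_dial",7)
E
```

```text
red n 28
disc ((53.8813591003418, 52.036888122558594), (72.60614013671875, 75.17334747314453), 81.63004302978516)
[ 0.44769286 -0.29114972  0.086     ] diam 0.08398033103793101
red [ 0.40985161 -0.2933184   0.086     ]
white n 49
white mean [ 0.43549587 -0.28433863  0.12      ] dir [-0.79612444  0.60513295] len 0.017052279492992515
ang line 142.7615908001441 ang mean-ctr 150.81996491892224 red -176.7199791557239 perp offset of axis from line -0.0019583241999955392<stdin>:26: DeprecationWarning: Arrays of 2-dimensional vectors are deprecated. Use arrays of 3-dimensional vectors instead. (deprecated in NumPy 2.0)
```

View pics/w_dial.png

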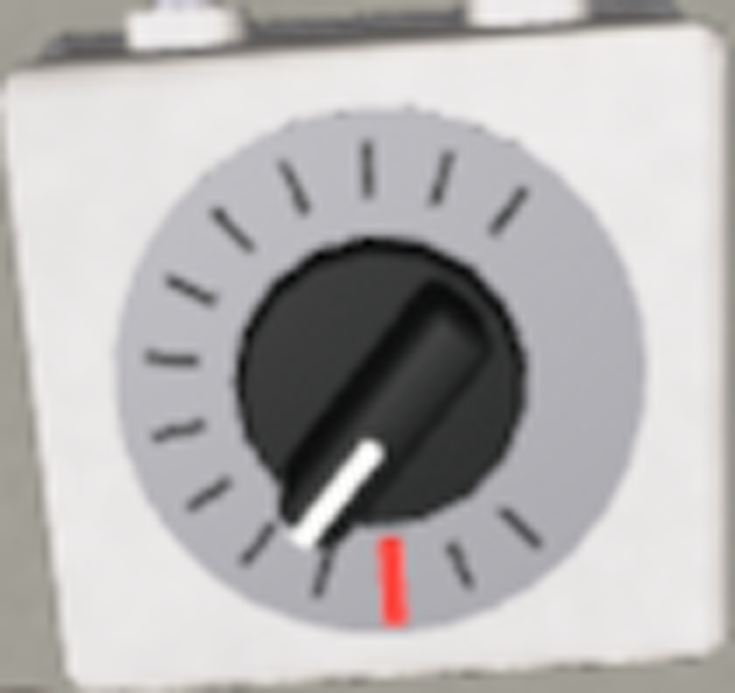

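```bash
python3 - <<'E'
from h import *
c=cam("wrist"); t=cam("top")
print("top disc",onz(t,310+209/8,150+265/8,.086), "knob wrist",onz(c,211+381/7,102+380/7,.094))
# bar ends in crop at top z=.123: white end (302,545) & far end (465,318); white line inner (372,445)
a,b,m=[onz(c,211+u/7-.5,102+v/7-.5,.123)[:2] for u,v in((303,542),(468,325),(372,445))]
for q,n in((a-b,"bar"),(a-m,"line")): print(n,np.degrees(np.arctan2(q[1],q[0])),np.linalg.norm(q))
print("mid",(a+b)/2)
f1,f2=[onz(c,211+u/7,102+v/7,.085)[:2] for u,v in((75,688),(722,645))]; d=f1-f2; print("front edge len",np.linalg.norm(d),"yaw",np.degrees(np.arctan2(-d[0],d[1])))
E
```

```text
top disc [ 0.44141707 -0.28964198  0.086     ] knob wrist [ 0.44671267 -0.29157517  0.094     ]
bar 143.42468602122975 0.04137246462496657
line 145.20964743660775 0.018453722382351108
mid [ 0.44497895 -0.29104529]
front edge len 0.11451554638475965 yaw 3.8819438077312904
```

```bash
python3 - <<'E'
from h import *
x,y=.4455,-.2912; yaw=-36.8
env.reach([x,y,.17],[180,0,yaw])
hit=env.servo_line([x,y,.1],rate=.08,f_stop=8); s=sensors.state()
print(hit,s["tool_pos"],s["tcp_rot"],s["contact_force"].round(1),s["q"].round(1),s["clock"])
cam("wrist","w_dg")
if not hit:
    env.clamp(); s=sensors.state(); print(s["finger_gap"],s["contact_force"].round(1),s["wrist_torque"].round(2),s["tcp_rot"],s["clock"])
    cam("wrist","w_dg2")
E
```

```text
False [ 0.44581389 -0.2914459   0.10040872] [-1.79996068e+02 -5.15662369e-02 -3.67999600e+01] [-0.2 -0.  -0.3] [ 23.7  37.8   9.8 112.6 -11.8  30.5 -85.1] 3.475
0.01071662598143327 [-1.8 -1.1  3.5] [-0.08  0.3  -0.01] [ 1.79978587e+02 -1.35542413e-02 -3.68200122e+01] 4.1917
```

View pics/w_dg2.png

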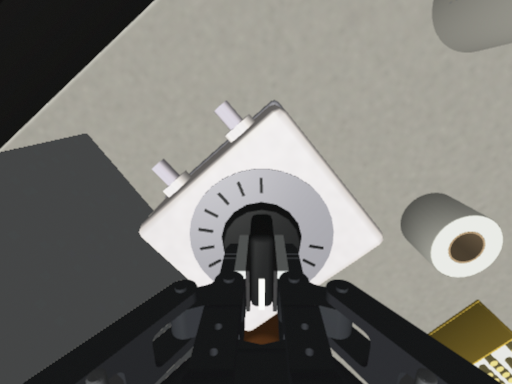

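The bar is held, with a gap of 10.7 mm and small forces. Next I turn the dial anticlockwise.

```bash
python3 - <<'E'
from h import *
q=sensors.state()["q"].copy(); q[6]+=40.4
env.set_joints(q); s=sensors.state(); print(s["tcp_rot"],s["tool_pos"],s["contact_force"].round(1),s["wrist_torque"].round(2),s["clock"])
env.let_go(); p=s["tool_pos"]
env.servo_line([p[0],p[1],.24],rate=.15)
env.servo_line([.43,-.29,.27],rate=.15)
c=cam("wrist","w_dial2"); crop(c,205,100,320,205,"w_dial2c",6); print(sensors.state()["clock"])
im=c["img"].astype(int); r,g,b=im[...,0],im[...,1],im[...,2]
E
```

```text
[-1.79972671e+02  6.00343182e-03  3.50916460e+00] [ 0.44539782 -0.29091637  0.10024724] [0.1 2.  4.6] [0.49 0.11 0.01] 4.95
7.1667
```

View pics/w_dial2c.png

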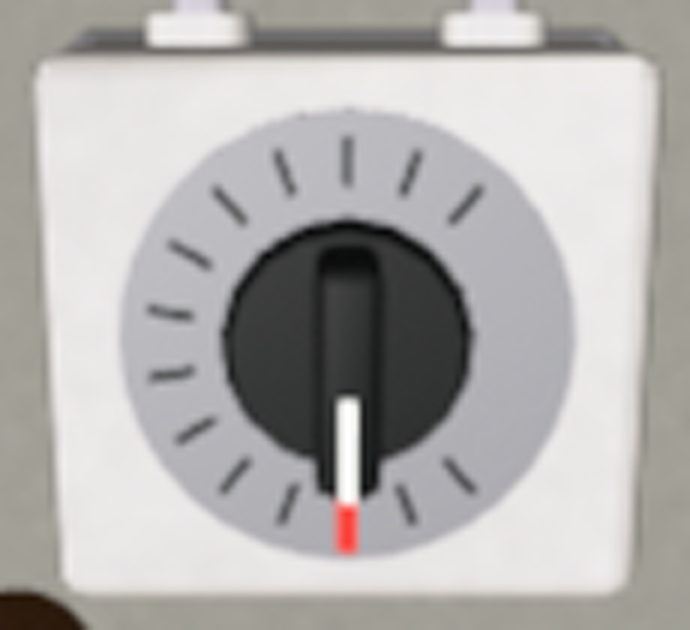

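The white line sits on the red mark, both at crop x=347. Next I lift over the cabinet to the filter.

```bash
python3 - <<'E'
from h import *
env.servo_line([.43,-.27,.36],rate=.2)
env.reach([.40,.20,.34],[180,0,-10])
c=cam("wrist"); t=cam("top")
crop(c,0,0,512,384,"w_f",1.56); s=sensors.state(); print(s["clock"],s["q"].round(1),s["tool_pos"],c["C"])
crop(t,160,145,245,220,"t_f",9)
crop(c,170,60,370,235,"w_fc",4)
E
```

```text
9.6 [ -26.8   12.1   -3.9  108.2    1.    59.7 -131.3] [0.40054723 0.19903679 0.33990733] [0.48420868 0.18436852 0.48215166]
```

View pics/w_f.png

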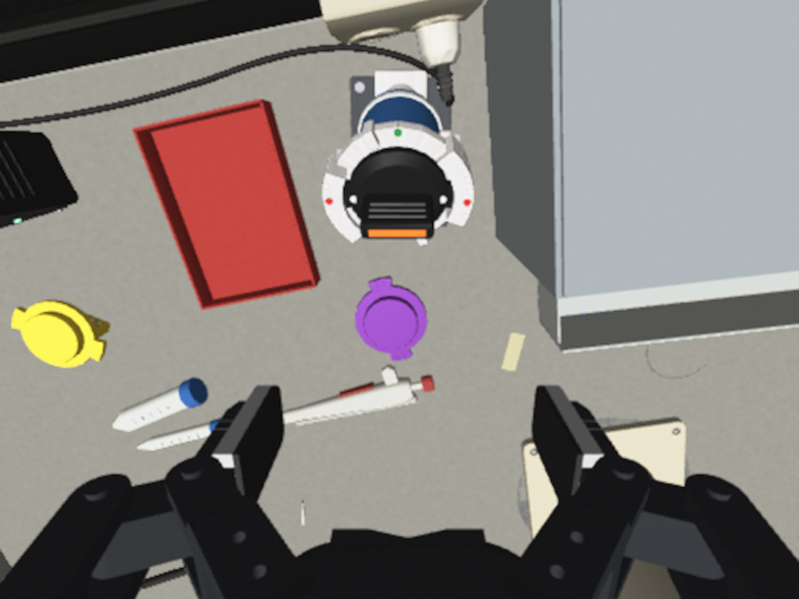

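View pics/w_fc.png

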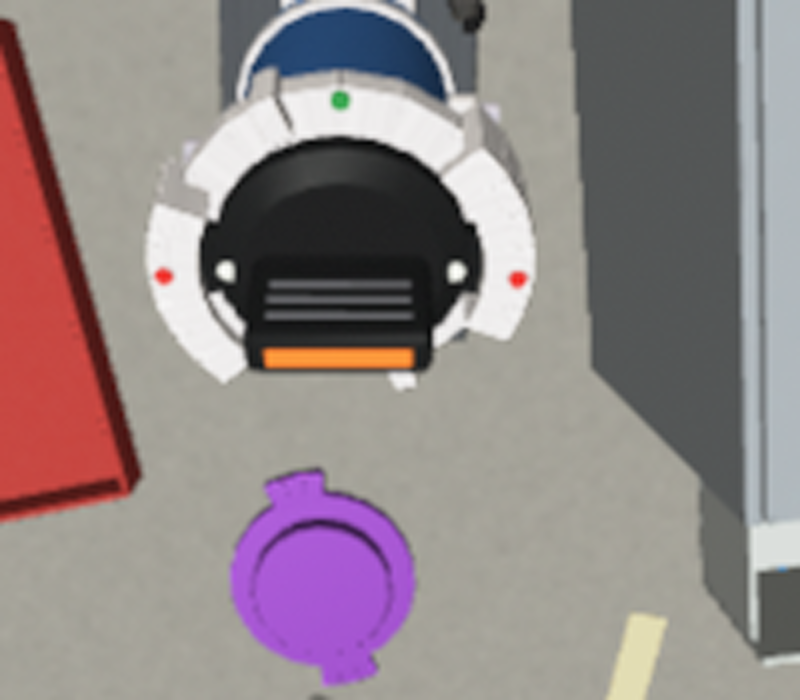

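The cover is black with an orange stripe at crop (338,357), its ears are at the red dots (163,276) and (517,279), and it's locked. The purple cover at (395,320 in the wrist image) and the yellow one at (60,335) are the look-alikes. Measuring now.

```bash
cat >> h.py <<'E'
def blobs(c,m,mina=3,win=None):
    m=m.astype(np.uint8)
    if win is not None:
        w=np.zeros_like(m); w[win[1]:win[3],win[0]:win[2]]=1; m=m&w
    n,l,st,ce=cv2.connectedComponentsWithStats(m); return [(ce[i],st[i,4],np.argwhere(l==i)[:,::-1]) for i in range(1,n) if st[i,4]>=mina]
E
python3 - <<'E'
from h import *
A=lambda v:np.degrees(np.arctan2(v[1],v[0]))
for name,win,ow in(("wrist",(195,110,315,165),(200,100,310,165)),("top",(205,160,240,190),(205,165,240,190))):
    c=cam(name); im=c["img"].astype(int); r,g,b=[im[...,i] for i in range(3)]
    red=blobs(c,(r>170)&(g<120)&(b<120)&(abs(g-b)<40),2,win); org=blobs(c,(r>180)&(g>90)&(g<190)&(b<100)&(g-b>50),5,ow); grn=blobs(c,(g>r+40)&(g>b+30),2,(195,60,315,250) if name=="wrist" else win)
    for z in(.1484,):
        R=[onz(c,*q[0],z) for q in red]; print(name,"red",[(q[0].round(1),q[1]) for q in red]); 
        if len(R)==2:
            R.sort(key=lambda p:-p[1]); d=R[0]-R[1]; print(" mid",(R[0]+R[1])/2,"sep",np.linalg.norm(d),"yaw of y",A(d)-90)
    for q in org:
        O=np.array([onz(c,*p,.1774) for p in q[2]]); m=O.mean(0); u,s,vt=np.linalg.svd(O-m); v=vt[0]*np.sign(vt[0][1]); print(" org",q[0].round(1),q[1],m,"yaw",A(v)-90,"ext",np.ptp((O-m)@v))
    print(" grn",[(q[0].round(1),q[1],onz(c,*q[0],.16).round(4)) for q in grn])
    # tray
    tr=max(blobs(c,(r>110)&(g<90)&(b<90),200),key=lambda q:q[1]); print(" tray bbox",cv2.minAreaRect(tr[2].astype(np.float32)))
E
```

```text
wrist red [(array([210.5, 128.6]), np.int32(11)), (array([299.2, 129.2]), np.int32(11)), (array([195.2, 162.8]), np.int32(5))]
 org [254.2 149. ] 183 [0.42963658 0.20139784 0.1774    ] yaw -10.143817232160487 ext 0.039201000824182985
 grn [(array([254.8,  84.8]), np.int32(17), array([0.4944, 0.1891, 0.16  ]))]
 tray bbox ((143.92898559570312, 132.81094360351562), (128.77932739257812, 84.60340118408203), 73.81079864501953)
top red []
 grn []
 tray bbox ((185.52940368652344, 181.61764526367188), (28.147613525390625, 40.879234313964844), 4.39870548248291)
```

```bash
python3 - <<'E'
from h import *
A=lambda v:np.degrees(np.arctan2(v[1],v[0]))
c=cam("wrist"); t=cam("top")
for n,cc,a,b,o in(("w",c,(210.5,128.6),(299.2,129.2),(254.2,149)),("t",t,(160+395/8-.5,145+232/8-.5),(160+588/8-.5,145+274/8-.5),(160+480/8-.5,145+275/8-.5))):
    p,q=onz(cc,*a,.1484),onz(cc,*b,.1484); d=p-q; psi=A(d)-90
    O=onz(cc,*o,.1774); m=(p+q)/2
    print(n,"mid",m,"sep",np.linalg.norm(d),"yaw",psi,"orange",O,"diff in stand frame",Rot.from_euler('z',-psi,degrees=True).apply(O-m))
# tray from wrist: corners
g=lambda u,v,z:onz(c,u/1.5625,v/1.5625,z)
for z,P in((.031,[(135,130),(268,100),(318,283),(204,307)]),):
    K=np.array([g(u,v,z) for u,v in P]); print(K.round(3), "sides",[np.linalg.norm(K[i]-K[(i+1)%4]).round(3) for i in range(4)],"ctr",K.mean(0))
    print(A(K[0]-K[3]),A(K[1]-K[2]),A(K[0]-K[1])-90)
print("purple",g(391,320,.02),"yellow",g(60,335,.02))
E
```

```text
w mid [0.44729721 0.19825917 0.1484    ] sep 0.1032231791738133 yaw -10.500475069456755 orange [0.42949029 0.20171898 0.1774    ] diff in stand frame [-0.01813924  0.00015668  0.029     ]
t mid [0.44560191 0.20166391 0.1484    ] sep 0.10278320905439221 yaw -10.968357623164323 orange [0.42780363 0.20366679 0.1774    ] diff in stand frame [-0.01785423 -0.00142013  0.029     ]
[[0.545 0.439 0.031]
 [0.548 0.306 0.031]
 [0.365 0.303 0.031]
 [0.36  0.432 0.031]] sides [np.float64(0.133), np.float64(0.183), np.float64(0.129), np.float64(0.184)] ctr [0.45442958 0.37004594 0.031     ]
2.035121091794882 0.9170730222394036 1.3229448344437742
purple [0.30523977 0.23556038 0.02      ] yellow [0.35360218 0.6109156  0.02      ]
```

The checks agree: dot separation is 103 mm, and the stripe is offset 18 mm forward of the dots against 16.8 expected. The tray sides read 133 × 184 mm, so its long side runs along world x. Now I plan the grasp.

```bash
cat >> h.py <<'E'
PSI=-10.5; SEAT=np.array([.4543,.1970,.135])
RS=Rot.from_euler('z',PSI,degrees=True)
HX=RS.apply([np.cos(np.pi/6),0,.5]); HY=RS.apply([0,1.,0]); HZ=RS.apply([-.5,0,np.cos(np.pi/6)])
def tool(sgn,turn=0):
    x=sgn*HY; z=-HZ; y=np.cross(z,x); R=Rot.from_matrix(np.c_[x,y,z]); R=Rot.from_rotvec(HZ*np.radians(turn))*R
    return R
eul=lambda R:R.as_euler('xyz',degrees=True)
GH=.022
E
python3 - <<'E'
from h import *
for s in(1,-1):
    for h in(.14,GH):
        print(s,h,eul(tool(s)),np.round(solve_ik(SEAT+h*HZ,eul(tool(s))) if solve_ik(SEAT+h*HZ,eul(tool(s))) is not None else np.nan,1))
    for tn in(45,86):
        q=solve_ik(SEAT+GH*HZ,eul(tool(s,tn))); print(" turn",tn,None if q is None else q.round(1))
    for yaw in(0,90,180,270):
        q=solve_ik([.44,.375,.035],[180,0,yaw]); print(yaw,None if q is None else q.round(1))
E
```

```text
1 0.14 [150.    0.   79.5] [ -44.3   12.4  -11.1  135.5   60.4   34.3 -117.2]
1 0.022 [150.    0.   79.5] [ -59.6   30.    20.9  138.5  111.7   14.4 -163.5]
 turn 45 [ -43.8   28.3   -1.4  138.1   99.6   25.4 -107. ]
 turn 86 [-32.3  28.9 -17.5 137.7  96.   33.3 -62.6]
0 [ -39.8   46.    -5.4  106.6    8.3   27.7 -140.9]
90 [-32.3  47.  -17.4 106.4  25.5  30.5 -66.6]
180 [ -8.9  61.4 -60.9 105.7  65.8  57.3  -9.9]
270 [ -8.9  61.4 -60.9 105.7  65.8  57.3  80.1]
-1 0.14 [-1.50000000e+02 -1.27222187e-14 -1.00500000e+02] [ -6.1  19.9 -60.7 134.6  67.8  51.   52.8]
-1 0.022 [-1.50000000e+02 -1.27222187e-14 -1.00500000e+02] [-53.6  29.   12.3 138.3 105.2  18.7  22.7]
 turn 45 [-53.6  29.   12.3 138.3 105.2  18.7  67.7]
 turn 86 [-53.6  29.   12.3 138.3 105.2  18.7 108.7]
0 [ -39.8   46.    -5.4  106.6    8.3   27.7 -140.9]
90 [-32.3  47.  -17.4 106.4  25.5  30.5 -66.6]
180 [ -8.9  61.4 -60.9 105.7  65.8  57.3  -9.9]
270 [ -8.9  61.4 -60.9 105.7  65.8  57.3  80.1]
```

```bash
python3 - <<'E'
from h import *
q=solve_ik(SEAT+.13*HZ,eul(tool(1,86))); print(q.round(1)); q=np.array(q); q[6]-=86; print(q[6])
assert q[6]>-165
env.set_joints(q); s=sensors.state(); print(s["tool_pos"],SEAT+.13*HZ,s["tcp_rot"],s["contact_force"].round(1),s["clock"])
c=cam("wrist"); crop(c,0,0,512,384,"w_a",1.56); cc=cam("scene"); crop(cc,150,0,450,260,"s_a",2.6)
print(proj(c,SEAT+.049*HZ),proj(c,SEAT+.0155*HZ+.0515*HY),proj(c,SEAT+.0155*HZ-.0515*HY))
E
```

```text
[-30.   14.8 -27.9 135.6  65.7  38.2 -36.9]
-122.85138609822741
[0.39106908 0.20875986 0.24797021] [0.39038843 0.20884531 0.2475833 ] [ 1.49966575e+02 -5.15479343e-02  7.93430683e+01] [ 0.2 -0.7 -0.3] 10.85
[259.29880105 199.11872147] [259.20076972 132.19076969] [259.71531096 234.82474323]
```

View pics/w_a.png

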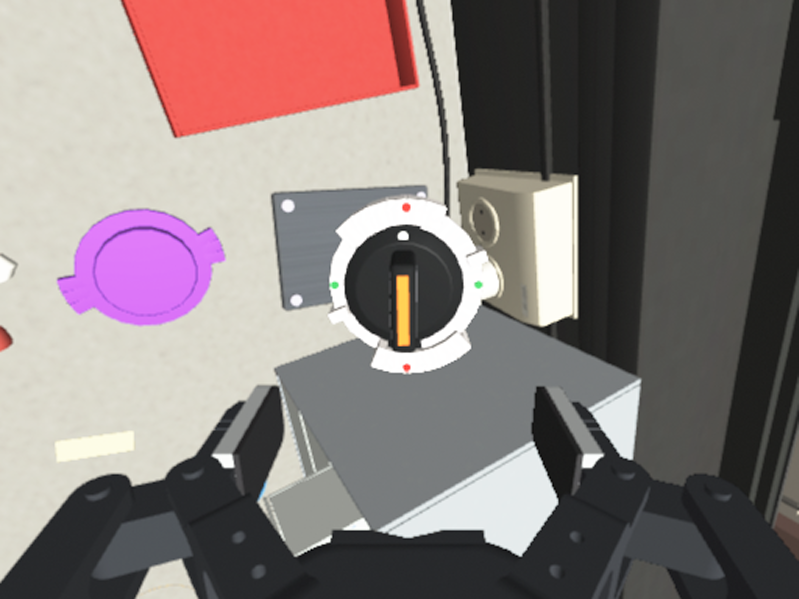

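View pics/s_a.png

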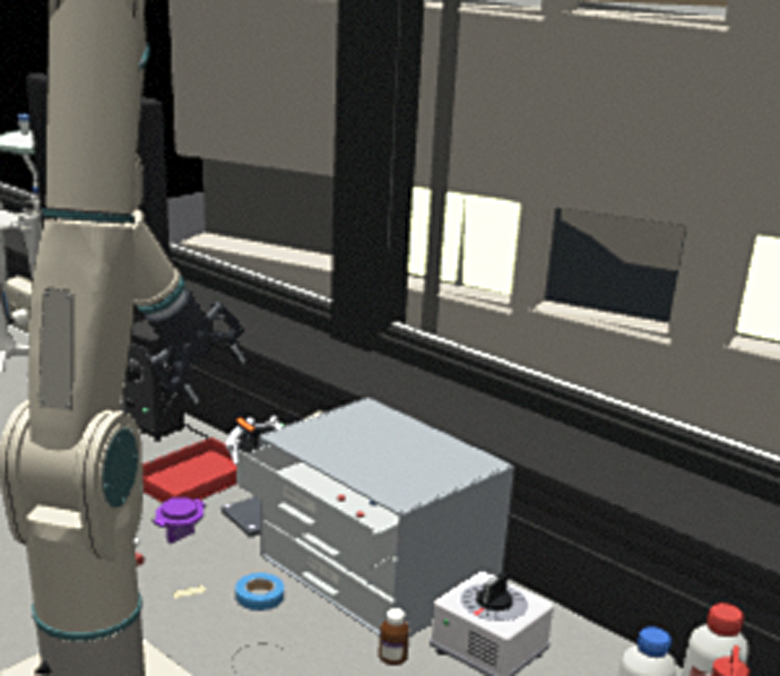

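The predictions (405,311), (405,207) and (406,367) match the observed stripe (403,311) and red dots (406,208) and (406,367) within 2 px. Grasping.

```bash
python3 - <<'E'
from h import *
hit=env.servo_line(SEAT+GH*HZ,rate=.07,rotation=eul(tool(1)),f_stop=8); s=sensors.state()
print(hit,s["tool_pos"],SEAT+GH*HZ,s["q"].round(1),s["contact_force"].round(1),s["clock"])
if not hit:
    env.clamp(); s=sensors.state(); print(s["finger_gap"],s["contact_force"].round(1),s["wrist_torque"].round(2),s["tool_pos"],s["clock"])
    c=cam("wrist"); crop(c,0,0,512,384,"w_g",1.56)
E
```

```text
False [0.44348156 0.19914203 0.1543413 ] [0.4434842  0.19900459 0.15405256] [ -28.4   29.5  -22.9  137.6   95.1   36.1 -147.7] [-0.6  1.3 -1.1] 12.6417
0.013029899204371097 [-2.2  0.1  3.7] [ 0.04  0.65 -0.05] [0.44318952 0.19916075 0.15409864] 13.3
```

View pics/w_g.png

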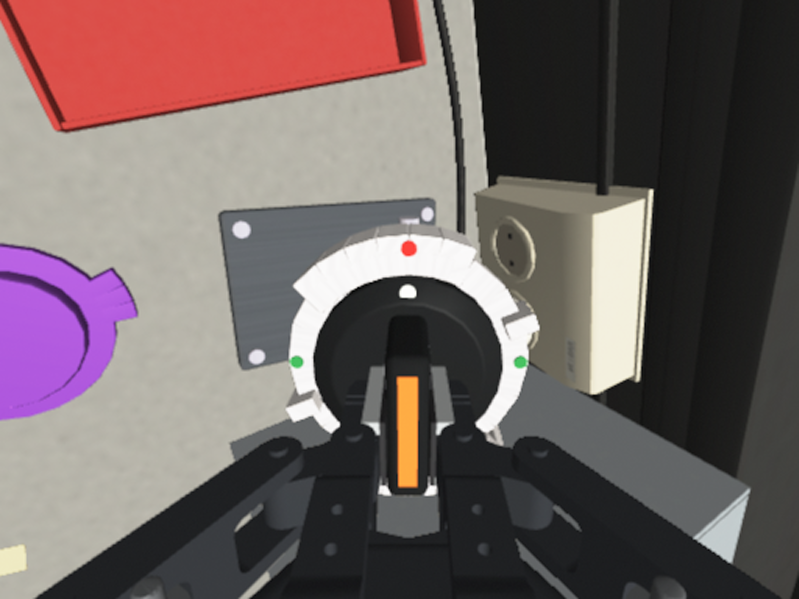

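The grip is good, with a gap of 13.0 mm. Twisting in steps and watching the forces.

```bash
python3 - <<'E'
from h import *
q=sensors.state()["q"].copy(); q0=q[6]
for d in(15,45,70,87):
    q[6]=q0+d; env.set_joints(q); s=sensors.state(); print(d,s["q"][6].round(1)-q0,s["tool_pos"].round(4),s["contact_force"].round(1),s["wrist_torque"].round(2),s["finger_gap"].round(4),s["clock"])
    if np.linalg.norm(s["contact_force"])>30: break
c=cam("wrist"); crop(c,0,0,512,384,"w_t",1.56)
E
```

```text
Traceback (most recent call last):
AttributeError: 'float' object has no attribute 'round'
```

```bash
python3 - <<'E'
from h import *
s=sensors.state(); q=s["q"].copy(); q0=-147.7; print(q[6]-q0,s["contact_force"].round(1),s["wrist_torque"].round(2))
for d in(45,70,87):
    q[6]=q0+d; env.set_joints(q); s=sensors.state(); print(d,s["q"][6]-q0,s["tool_pos"].round(4),s["contact_force"].round(1),s["wrist_torque"].round(2),s["finger_gap"],s["clock"])
    if np.linalg.norm(s["contact_force"])>30: break
c=cam("wrist"); crop(c,0,0,512,384,"w_t",1.56)
E
```

```text
14.770044094553299 [-1.9  0.8  2.3] [0.07 0.72 0.04]
45 44.78585729084949 [0.443  0.1993 0.154 ] [-1.4  0.1  1.7] [0.07 0.75 0.02] 0.012996409903611087 14.275
70 69.77106737985822 [0.443  0.1992 0.154 ] [-1.3 -0.1  1.1] [ 0.01  0.73 -0.05] 0.013018980192903743 14.775
87 86.70218070010851 [0.4431 0.1992 0.154 ] [-1.5  0.8  1.2] [ 0.    0.75 -0.01] 0.013016696441618115 15.1583
```

View pics/w_t.png

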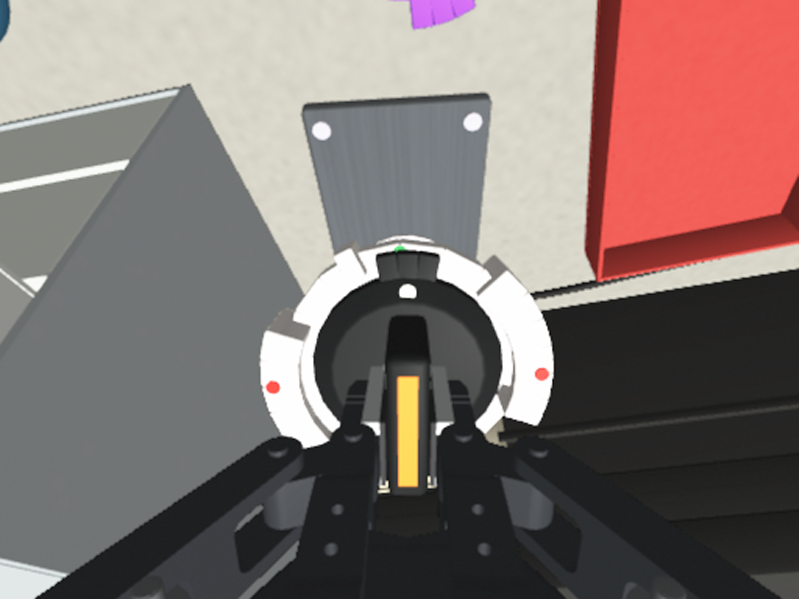

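The ear at (407,265) now sits between the hooks next to the green dot, so it's free. Lifting straight along the axis.

```bash
python3 - <<'E'
from h import *
p=sensors.state()["tool_pos"]
hit=env.servo_line(p+.06*HZ,rate=.06,f_stop=15); s=sensors.state(); print(hit,s["tool_pos"]-p,s["contact_force"].round(1),s["finger_gap"],s["clock"])
if not hit:
    env.servo_line(p+.06*HZ+[0,0,.05],rate=.12)
    c=cam("wrist"); crop(c,0,0,512,384,"w_l",1.56)
    c=cam("top"); crop(c,160,145,245,220,"t_l",8)
s=sensors.state();print(s["q"].round(1),s["contact_force"].round(1),s["tcp_rot"])
E
```

```text
False [-0.02947847  0.00528749  0.05173015] [-0.5 -0.  -1.9] 0.013161191122460494 16.3583
[-27.9  14.7 -26.  133.3  64.1  36.9 -29.9] [-0.3 -0.  -2.5] [178.39320675  29.85603327 166.176227  ]
```

View pics/w_l.png

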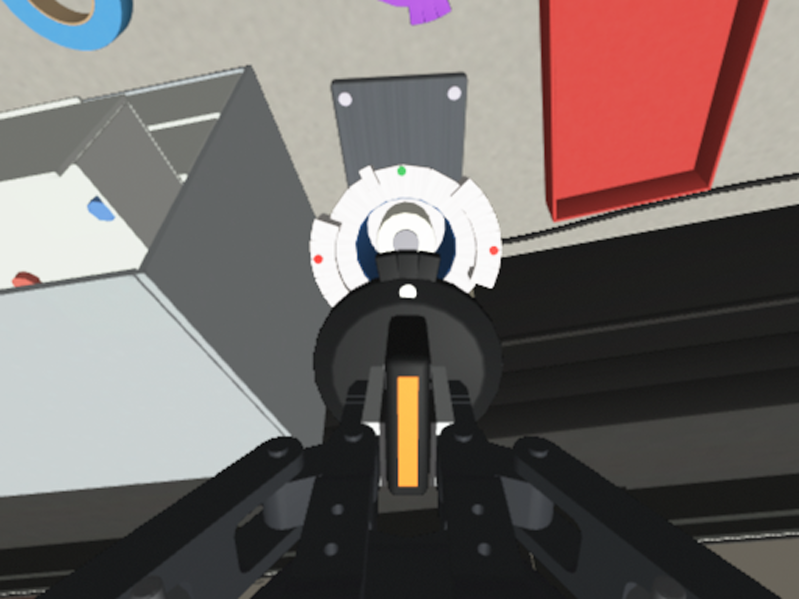

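The cover is off and held square. Carrying it upright over the tray.

```bash
python3 - <<'E'
from h import *
p=sensors.state()["tool_pos"]
T=[.45,.373]; 
for yaw in(166,150,120,90):
    try:
        env.servo_line([p[0],p[1],.26],rate=.15,rotation=None) if p[2]<.255 else None
        env.servo_line([T[0],T[1],.20],rate=.08,rotation=[180,0,yaw]); 
        env.servo_line([T[0],T[1],.08],rate=.12); print("yaw",yaw); break
    except env.PlanningError as e: print(yaw,e); p=sensors.state()["tool_pos"]
s=sensors.state();print(s["tool_pos"],s["tcp_rot"],s["q"].round(1),s["contact_force"].round(2),s["finger_gap"],s["clock"])
c=cam("wrist"); crop(c,0,0,512,384,"w_p",1.56)
c=cam("top"); crop(c,160,145,245,220,"t_p",8)
E
```

```text
yaw 166
[0.45036612 0.37356506 0.08071514] [1.79925027e+02 3.94324871e-02 1.66000184e+02] [-22.3  45.8 -32.6 104.1  36.2  40.8   0.7] [ 0.1   0.8  -2.05] 0.013220469529919184 20.5917
```

View pics/w_p.png

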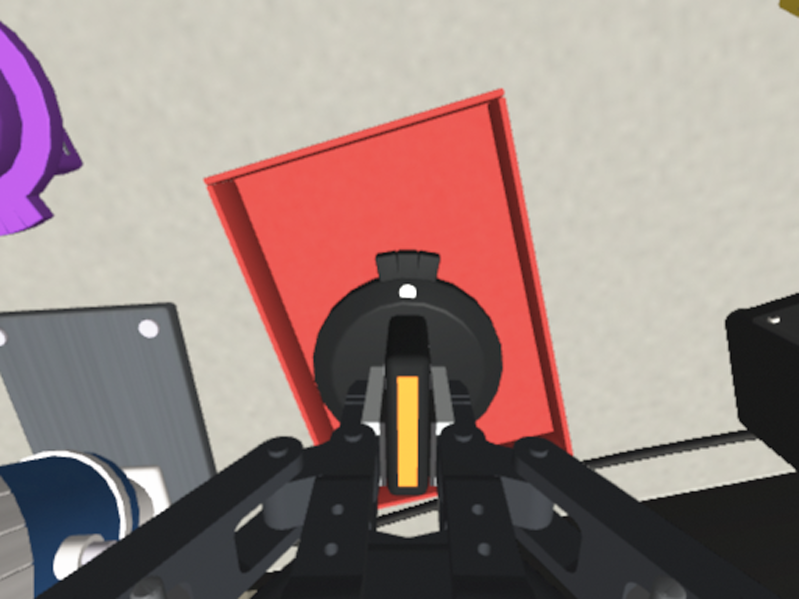

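```bash
python3 - <<'E'
from h import *
c=cam("wrist"); K=[onz(c,u/1.5625,v/1.5625,.031) for u,v in((207,180),(501,92))]; print(K,np.linalg.norm(K[0]-K[1]))
m=(K[0]+K[1])/2; d=(K[1]-K[0])/np.linalg.norm(K[1]-K[0]); n=np.array([d[1],-d[0],0]); n*=np.sign(n[0]); ctr=m+.095*n; print(ctr)
p=sensors.state()["tool_pos"]; print("offset in tray",(p-ctr)@d,(p-ctr)@n)
E
```

```text
[array([0.36215466, 0.30833147, 0.031     ]), array([0.35886118, 0.43461701, 0.031     ])] 0.1263284857257807
[0.45547563 0.37395096 0.031     ]
offset in tray -0.0004589870809773716 -0.00509002196344188
```

Centred to within about 5 mm. Lowering gently.

```bash
python3 - <<'E'
from h import *
p=sensors.state()["tool_pos"]
env.servo_line([p[0],p[1],.045],rate=.06)
z=None
hit=env.servo_line([p[0],p[1],.028],rate=.01,f_stop=2.5); s=sensors.state();print(hit,s["tool_pos"],s["contact_force"].round(2),s["wrist_torque"].round(2),s["clock"])
c=cam("wrist"); crop(c,0,0,512,384,"w_d",1.56)
E
```

```text
True [0.45037576 0.37333562 0.03529219] [-0.21 -0.88  5.11] [-0.07  0.05  0.03] 22.4833
```

View pics/w_d.png

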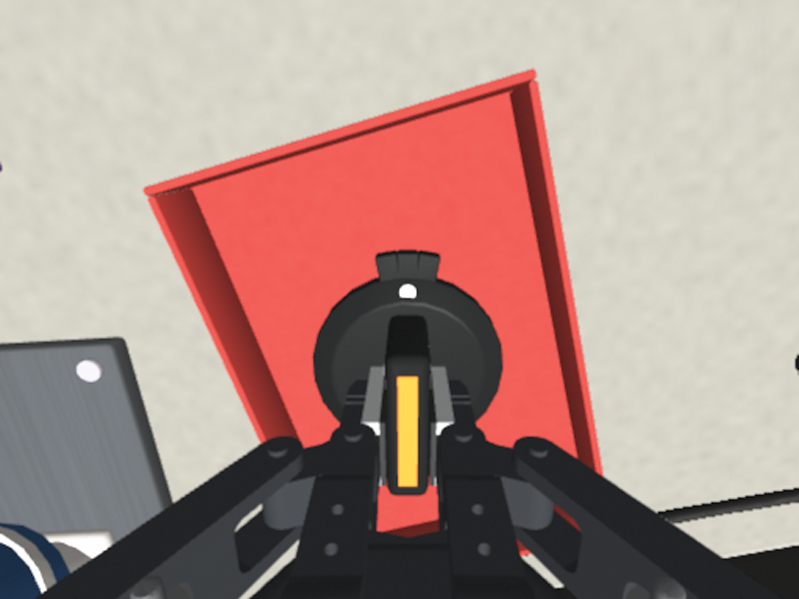

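Contact came at TCP z 0.0353 against the predicted 0.035. Releasing and retreating.

```bash
python3 - <<'E'
from h import *
p=sensors.state()["tool_pos"]
env.let_go(); s=sensors.state(); print(s["contact_force"].round(1),s["finger_gap"])
env.servo_line([p[0],p[1],.13],rate=.06)
env.servo_line([p[0]-.06,p[1],.30],rate=.15)
c=cam("wrist"); crop(c,0,0,512,384,"w_e",1.56)
c=cam("top"); crop(c,160,140,420,240,"t_e",3); c=cam("scene"); crop(c,180,130,480,330,"s_e",2.6)
s=sensors.state(); print(s["clock"],s["contact_force"].round(1),s["tool_pos"])
E
```

```text
[-0.4 -0.1  0.1] 0.08535432337330995
26.475 [ 0.6 -0.8 -0.1] [0.39041659 0.3729416  0.29917824]
```

View pics/w_e.png

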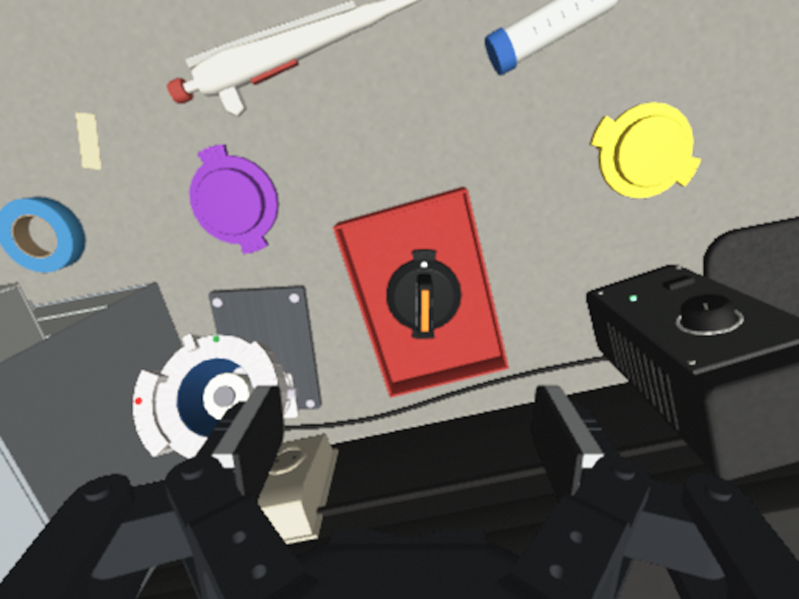

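View pics/t_e.png

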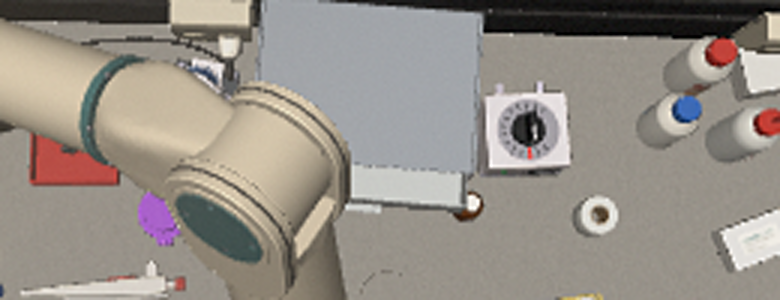

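View pics/s_e.png

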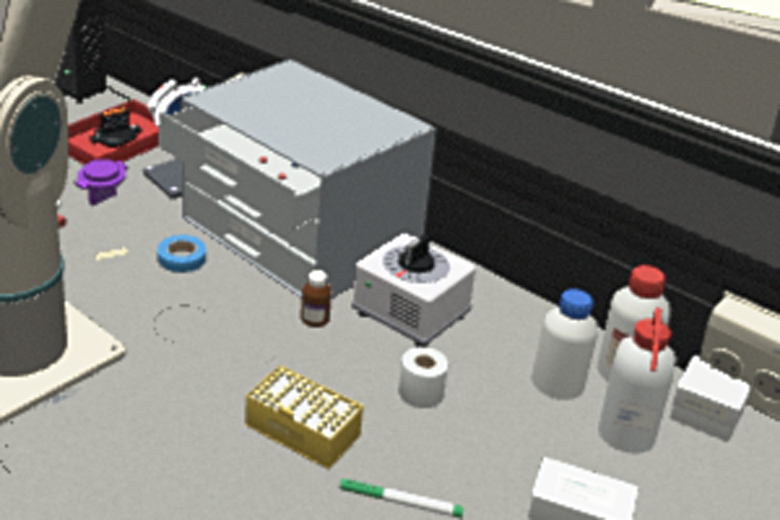

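The cover stands grip bar up in the tray at (425,292). The housing is open, the dial is on the red mark, and the bottles and film roll are where they were. Handing in.

```bash
python3 -c "
from h import *
hand_in(); print('ok')"
```

```text
the job is handed in; nothing more can be done
ok
```

The job is done and handed in after about 27 s on the clock, against the 69 s limit.

- **Dial:** I turned it about 40° anticlockwise. A close wrist picture showed the white pointer line dead on the red idle mark.
- **Cover:** I gripped it across its bar, twisted it about 87° anticlockwise and lifted it straight off along the slanted axis. The forces stayed at a few newtons in every reading I took.
- **Tray:** I set the cover down upright, grip bar up, about 5 mm from the tray's centre. It touched down at TCP height 35.3 mm against the 35 mm predicted.
- **Last checks:** The final pictures show the cover standing flat in the tray and the housing open. The bottles, the film roll and the purple and yellow look-alikes look unmoved. The gripper was clear of everything. I judged the bottles and roll by eye and did not re-measure them.
- **Disagreements:** No check failed. The top and wrist cameras differed by 2 to 6 mm on the dial and filter positions, and I used the wrist camera's values.

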